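# Clamp a whetstone in its bench holder

## Task

Set up the whetstone for sharpening. Lay it flat, red side up, lengthwise on the rubber bed of the bamboo holder, push the steel sliding stop gently along until the stone is home against the fixed stop with no play at either end, then turn the red wing nut clockwise until it is finger-tight, feeling for it and not forcing it, so that the stop stays locked. Leave the other things where they are.

Things in the scene. Friction and masses are not known exactly. Their poses are not given: they have to be found in the camera images.
- stone_center (a point): the whetstone: a plain block 150 x 50 x 30 mm (x long, y wide, z high), about 0.45 kg, brick red above, cream below. The point is its centre, 15 mm above its underside. It starts flat on the worktop, red side up, left or right of the holder; either end may point to the fixed stop.
- holder: bamboo holder, fixed to the worktop, 300 x 80 mm, top of the base 22 mm up, no side walls at the bed. Origin on the worktop. Its x axis points along it to the fixed stop, a wooden block across the base whose face is at x = +118 mm (top 46 mm up); the stud of the wing nut stands at x = -84 mm, y = 0.
- bed (a point): point on top of the holder's black rubber bed (135 x 56 mm, 24 mm above the worktop); axes as the holder's. When the stone is home its centre is 15 mm straight above this point: its ends then lie at x = +75 mm (against the fixed stop) and x = -75 mm (against the sliding stop).
- stop_face (a point): middle of the sliding stop's front face, which will touch the stone; x axis towards the stone. The stop is a loose bent steel plate, 0.35 kg, 89 mm long, 56 wide, its 8 mm foot on the base between two low guide rails and under the wing nut; front wall 10 mm thick, top 46 mm up. It starts 7 to 13 mm back from its home, where this point is at x = -75 mm seen from the bed point.
- stop_tab (a point): middle of the rear face of the sliding stop's push tab, an upright steel lip 44 mm wide and 6 mm thick at the rear end of the foot; the face looks away from the stone and reaches from 22 to 42 mm above the worktop (point at 34 mm). Push here to slide the stop: it takes 5 to 8 N with the stone; over 40 N on the stone would chip it.
- wing_grip (a point): the red wing nut: point on its upright axis; x axis along the wings. Wings 52 mm tip to tip, 9 mm thick, from 9 mm below to 8 mm above the point (some 48 mm above the worktop); a 25 mm collar below. Tips pass 5 mm from the tab when the stop is home. Clockwise (from above) sinks it 1.6 mm per rad: 1 to 2.6 rad loose, then it bears; see wing_tip for the feel.
- wing_tip (a point): upper middle of one wing's tip, 26 mm from the nut's axis. Feel: loose, the nut shows nearly no torque when held still (0.3 Nm of rubbing while it moves); from where it bears, the torque held rises by about 0.4 Nm per rad. A rise of 0.45 to 0.65 Nm is finger-tight, over 0.85 is forced. Where it bears cannot be seen. It stays where it is left but may spring back a little.
Mind the look-alikes: they are no part of the job. There is more than one size of the part that bears stop_face; the job needs the larger.

How it is judged:
By the outcome, as a careful person would: the job done as asked, in the order asked, and still so for the second after the job is handed in, with the robot touching nothing.
It also fails if it takes over 72 s, if anything falls off the work surface, if the arm or the gripper's body presses on something with over 40 N, if the wrist force passes 120 N, or if a joint passes its speed limit or range.

## Robot

A 6-joint arm with a two-finger parallel gripper is mounted at the origin on a cart in front of the work surface, level with it; the furniture and walls round the work are solid. World frame = base frame: x ahead of the robot, y to its left, z up, the work surface at z = 0. Lengths are in m, angles in rad, forces in N, time in s.
With the tool pointing down it reaches from about 0.35 to 0.875 m from the base axis. Payload 15.5 kg.
Tool frame: the origin (TCP) lies midway between the tips of the shut fingers; the grasp point (between the pads) lies 19 mm behind it; z points along the fingers, y is the line along which they close (so a half turn about z gives the same grasp; the last joint's range is limited). The gripper opens to 85 mm and grips with 20 to 120 N. Pads are 22 mm wide; open, the fingers measure 114 mm over their backs; the gripper's body (76 mm by 85 mm) begins 54 mm behind the grasp point. The pads swing forward as they close: fully open they stand 13 mm farther back than shut.
Start: joints at [-1.373, 0.494, 1.345, -0, 1.302, -0.096], TCP at [0.181, -0.598, 0.231] pointing down, gripper open.
Joint ranges: [-2.91, 2.91], [-0.82, 2.16], [0.22, 2.67], [-1.22, 4.37], [0.12, 2.79], [-3.08, 3.08]. Speed limits (rad/s): [1.89, 1.89, 2.57, 3.01, 3.01, 3.01].

## Interface

Orientations are given as [roll, pitch, yaw] about the fixed x, y, z axes, in that order (R = Rz(yaw) Ry(pitch) Rx(roll)).
In Python, from bench import * gives the robot as it stands. The module is installed in compiled form; this text tells all that it offers.
- The arm moves only by the shell command python3 -m jog 'ROWS' [FORCE]. ROWS is JSON, a list that holds one entry, the list of rows, each a list of 7 numbers: the turn, a rotation vector about the tool's x, y, z in degrees, then the shift along the tool's x, y, z in mm, then the closure, from 0 (fully open) to 1 (shut). A call has 1 to 20 rows; each row shifts and turns the commanded pose from where the row before left it, along the tool's axes as they then stand; what a row does not reach is not made up. A row lasts 1/12 s, in which the tool goes at most 41.7 mm and 7.16 degrees, less where a joint would pass 70% of its speed; a pose out of reach is approached as far as the arm can. A call with a gripper value outside its range is refused whole. The fingers move at their own pace and stop on an object; FORCE is the grip in N (left out, the last holds). Time passes only in rows, so rows that do not move let the fingers close. It gives the time, the measured TCP pose, the force, the opening and the grip force at its end, in the units of the state.
- get_state(): the state, without advancing time (a new reading comes with each control period).
- capture(name): name is "scene" or "top" or "wrist"; returns the picture (480x640x3 uint8, blue, green, red); there is no depth.
- camera_params(name): a dict with "fov_y" (degrees; the focal length in pixels is half the picture's height over the tangent of half this angle, whatever the lens; pixels are square), "cx", "cy" (the principal point, pixels), "R" (3x3) and "t" (3): a world point X has camera coordinates R X + t; the wrist camera has in their place "T_tool_cam" (4x4, takes a point from camera to tool coordinates, whose origin is the TCP and whose axes are the flange's). Camera axes: x right, y down, z forward; pixel columns grow to the right and rows downward; lengths in m; the calibration is good to about 2 mm. A picture is of the moment at which its call begins: read the wrist's pose just before it. camera_params takes no time and is no camera call.
- finish_job(): hands the job in; it is judged then, once.
The state is a dict: "time": time; "joint_positions": joint angles; "qvel": joint speeds; "joint_efforts": joint torques, N m; "position": TCP position; "ee_rot": TCP orientation; "ft_force": force on the tool from outside, world axes, zero at the start; "torque": the same for the moment, N m; "finger_gap": finger opening in m; "gripper_force": force on a finger pad.
Only numpy, scipy, OpenCV 4.12 (cv2) and the standard library are available. Lean on these libraries where they do the work, as an engineer would, in place of code of your own. Each camera call takes 0.05 s, during which the arm holds its last target. There are 200 camera calls.

## Working session

There is one attempt and no reset: what is moved stays moved. The work goes in short steps, Python scripts to look and compute and a shell command to move; the robot and the scene stay as the last step left them, time stands still between calls to the robot, and variables do not carry over. Pictures are saved under pics/ and viewed, at most 10 in all, crops included, and the job is handed in when it is done.

```bash
mkdir -p pics; python3 - <<'E'
from bench import *
import cv2
for n in("scene","top"):
    cv2.imwrite(f"pics/{n}0.png",capture(n)); p=camera_params(n); print(n,p)
print(get_state()); print(camera_params("wrist"))
E
```

```text
scene {'fov_y': 48.33980893830751, 'cx': 325.7167038420327, 'cy': 235.01215027984222, 'R': array([[-0.85833212, -0.51294803, -0.01225914],
       [-0.18530886,  0.33218606, -0.92483136],
       [ 0.47846274, -0.79154074, -0.38017978]]), 't': array([0.42280852, 0.14328613, 0.87444017])}
top {'fov_y': 53.845815754418375, 'cx': 315.5244918473223, 'cy': 237.23863248700283, 'R': array([[-0.00925563, -0.9999401 ,  0.00584229],
       [-0.98583307,  0.00814622, -0.16753148],
       [ 0.16747385, -0.00731014, -0.98584942]]), 't': array([0.01965928, 0.4869159 , 0.95026976])}
{'time': 0.1, 'joint_positions': array([-1.37248941e+00,  4.94091544e-01,  1.34600926e+00,  4.95047737e-06,
        1.30251009e+00, -9.55119622e-02]), 'qvel': array([-5.19408375e-05,  3.79390139e-04, -6.74167339e-04,  2.08246766e-03,
       -2.35452241e-04,  1.14622631e-03]), 'joint_efforts': array([ 2.44516006e-03, -8.83586884e+01, -3.84557819e+01,  9.44275007e-05,
        5.18975401e-03,  2.12343917e-05]), 'position': array([ 0.18094526, -0.5979269 ,  0.23079853]), 'ee_rot': array([-3.14057951e+00, -1.01856902e-04,  2.93817516e-01]), 'ft_force': array([0.79500987, 0.59685885, 0.43883816]), 'torque': array([ 0.01707957,  0.01436452, -0.01343053]), 'gripper_force': 0.0, 'finger_gap': 0.08566695031557095}
{'fov_y': 71.74932546490524, 'cx': 322.6276613146003, 'cy': 244.29531741642447, 'T_tool_cam': array([[-2.48442099e-04, -9.61140191e-01, -2.76060630e-01,
         7.01783879e-02],
       [ 9.99999922e-01, -1.54449181e-04, -3.62220299e-04,
        -9.20285517e-04],
       [ 3.05507149e-04, -2.76060698e-01,  9.61140155e-01,
        -1.42418509e-01],
       [ 0.00000000e+00,  0.00000000e+00,  0.00000000e+00,
         1.00000000e+00]])}
```

View pics/top0.png

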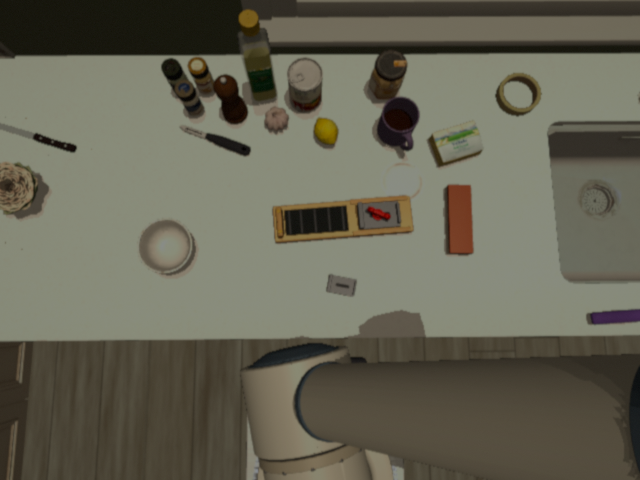

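View pics/scene0.png

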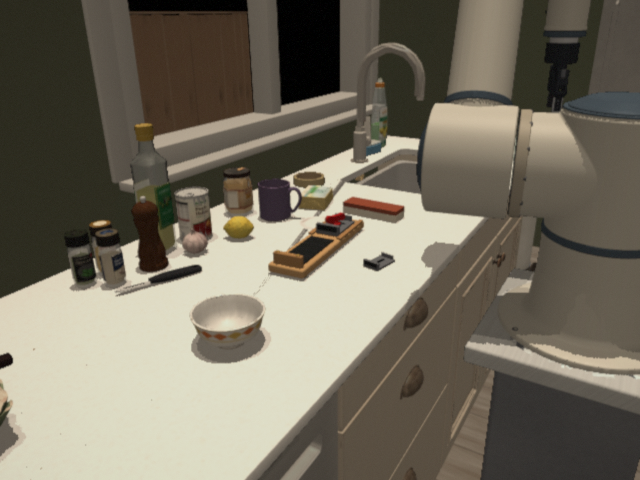

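Top view: the holder spans (275..412, 198..242) with its fixed stop at the left (world +y). The wing nut is at (377,213), the stone at (460,219), and a small decoy stop at (341,285).

```bash
cat > h.py <<'E'
from bench import *
import cv2, numpy as np
from scipy.spatial.transform import Rotation as Ro
def cam(name,st=None):
    p=camera_params(name); f=240/np.tan(np.radians(p["fov_y"])/2)
    if name!="wrist": R=p["R"];t=p["t"]; return f,p["cx"],p["cy"],R.T,-R.T@t
    T=np.eye(4);T[:3,:3]=Ro.from_euler("xyz",st["ee_rot"]).as_matrix();T[:3,3]=st["position"];T=T@p["T_tool_cam"]
    return f,p["cx"],p["cy"],T[:3,:3],T[:3,3]
def ray(c,uv,z):
    f,cx,cy,R,o=c; uv=np.atleast_2d(uv).astype(float)
    d=np.c_[(uv[:,0]-cx)/f,(uv[:,1]-cy)/f,np.ones(len(uv))]@R.T
    return (o+d*((z-o[2])/d[:,2])[:,None])[:,:2]
def proj(c,X):
    f,cx,cy,R,o=c; q=(np.atleast_2d(X)-o)@R; return np.c_[f*q[:,0]/q[:,2]+cx,f*q[:,1]/q[:,2]+cy]
def rect(c,mask,z,amin=30):
    out=[]
    for k in cv2.findContours(mask.astype(np.uint8),cv2.RETR_EXTERNAL,cv2.CHAIN_APPROX_NONE)[0]:
        if cv2.contourArea(k)<amin: continue
        P=ray(c,k[:,0,:],z); (ctr,(w,h),a)=cv2.minAreaRect((P*1000).astype(np.float32))
        if w<h: w,h,a=h,w,a+90
        out.append([*np.round(ctr,1),round(w,1),round(h,1),round((a+90)%180-90,1)])
    return out
E
python3 - <<'E'
from h import *
im=cv2.imread("pics/top0.png"); c=cam("top")
hsv=cv2.cvtColor(im,cv2.COLOR_BGR2HSV); H,S,V=cv2.split(hsv)
red=((H<9)|(H>172))&(S>140)&(V>70)
roi=np.zeros_like(red); roi[180:300,265:500]=1
print("red z30",rect(c,red&roi,.03)); print("red z56",rect(c,red&roi,.056,8))
bam=(H>9)&(H<25)&(S>90)&(V>90)&(roi>0)
bam=cv2.morphologyEx(bam.astype(np.uint8),cv2.MORPH_CLOSE,np.ones((5,5)))
print("bamboo z22",rect(c,bam,.022))
E
```

```text
red z30 [[np.float64(537.6), np.float64(-119.3), 50.4, 23.6, 73.1]]
red z56 [[np.float64(531.9), np.float64(-115.6), 49.1, 22.9, 73.1]]
bamboo z22 [[np.float64(482.0), np.float64(-286.7), 48.6, 29.3, 8.5], [np.float64(547.2), np.float64(-292.4), 61.7, 32.5, -3.3], [np.float64(531.6), np.float64(-43.1), 297.6, 80.5, -85.7]]
```

```bash
python3 -m jog '[[[0,0,5.6,0,0,-15,0],[0,0,5.6,0,0,-15,0],[0,0,5.6,0,0,-15,0],[0,0,0,19,-32,0,0],[0,0,0,19,-32,0,0],[0,0,0,19,-32,0,0],[0,0,0,19,-32,0,0],[0,0,0,19,-32,0,0],[0,0,0,19,-32,0,0],[0,0,0,19,-32,0,0],[0,0,0,19,-32,0,0],[0,0,0,19,-32,0,0],[0,0,0,19,-32,0,0],[0,0,0,19,-32,0,0],[0,0,0,19,-32,0,0],[0,0,0,19,-32,0,0],[0,0,0,19,-32,0,0],[0,0,0,0,0,0,0],[0,0,0,0,0,0,0]]]' 60
python3 - <<'E'
from h import *
import pickle
s=get_state(); im=capture("wrist"); cv2.imwrite("pics/w1.png",im); pickle.dump(s,open("w1.pkl","wb")); print(s["position"],s["ee_rot"],s["joint_positions"],s["time"])
E
```

```text
time: 1.68
position: [0.4473, -0.1484, 0.2761]
ee_rot: [-3.141, 0.0, 0.004]
ft_force: [-0.2, -0.4, 0.3]
finger_gap: 0.0857
gripper_force: 0.0
[ 0.44725985 -0.14841633  0.27607627] [-3.14135148e+00  3.99495242e-04  4.15606235e-03] [-4.47245813e-01  2.28837130e-01  1.64266203e+00  4.47463590e-05
  1.27055818e+00  1.11938126e+00] 1.6833
```

View pics/w1.png

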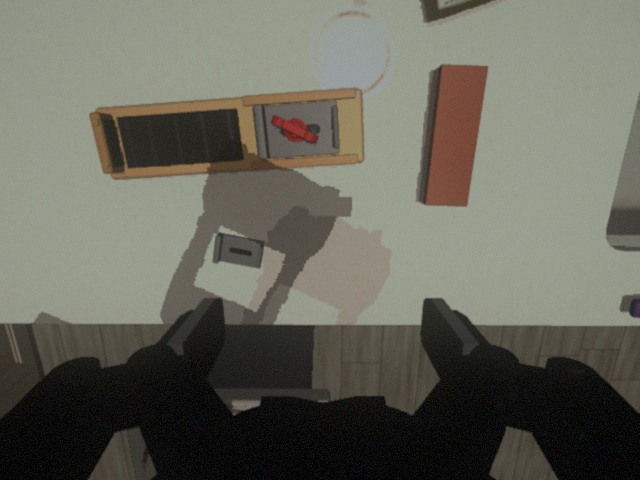

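Wrist view: stone top face is a quad (440,65)-(487,66)-(467,206)-(427,205), and the holder lies at (93..362, 88..178). The nut is at (295,130) with wings pointing to the upper left, and the stop's front wall is at x≈260.

```bash
python3 - <<'E'
from h import *
import pickle
s=pickle.load(open("w1.pkl","rb")); im=cv2.imread("pics/w1.png"); c=cam("wrist",s)
H,S,V=cv2.split(cv2.cvtColor(im,cv2.COLOR_BGR2HSV))
roi=np.zeros_like(H); roi[50:225,415:500]=1
print(im[130,455],im[130,433],H[130,455],S[130,455],V[130,455],H[130,320:420:10])
red=(S>130)&(V>75)&(roi>0)&((H<12)|(H>170))
print("stone",rect(c,red,.03,300))
roi[:]=0; roi[100:160,262:330]=1
red=(S>170)&((H<10)|(H>170))&(roi>0)
print("wing",rect(c,red,.056,30))
# holder model projection check + fit from bamboo outline
roi[:]=0; roi[80:185,85:370]=1
bam=((H>9)&(H<28)&(S>80)&(roi>0)).astype(np.uint8)
bam=cv2.morphologyEx(bam,cv2.MORPH_CLOSE,np.ones((9,9)))
print("bam",rect(c,bam,.022,300))
pickle.dump(0,open("x","wb"))
big=cv2.resize(im[80:190,85:370],None,fx=2.8,fy=2.8,interpolation=cv2.INTER_CUBIC); big=cv2.convertScaleAbs(big,alpha=2,beta=20)
cv2.imwrite("pics/w1c.png",big)
E
```

```text
[ 58  76 121] [42 47 66] 9 133 121 [15 16 21 22 20 39 39 42 40 41]
stone [[np.float64(527.2), np.float64(-293.6), 117.3, 48.1, -1.7]]
wing [[np.float64(539.6), np.float64(-111.4), 33.9, 7.1, 64.6]]
bam [[np.float64(531.6), np.float64(-39.9), 304.3, 80.1, -85.9]]
```

View pics/w1c.png

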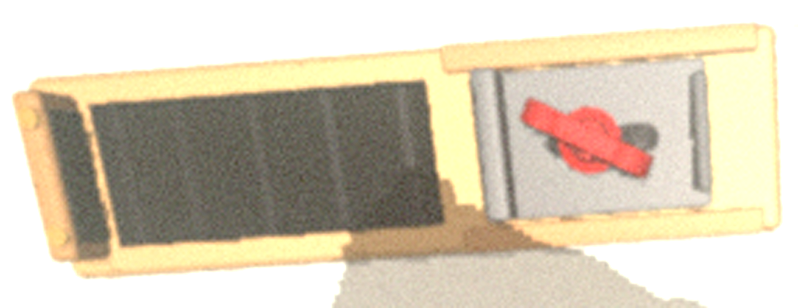

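Crop: bed corners at about (92,107), (427,80), (443,223), (120,247). Wing tips are at (530,103) and (648,168), the stop's front top edge at (472,72)-(490,220), and the tab's rear edge at (706,60)-(709,205).

```bash
python3 - <<'E'
from h import *
import pickle
s=pickle.load(open("w1.pkl","rb")); c=cam("wrist",s)
im=cv2.imread("pics/w1.png"); H,S,V=cv2.split(cv2.cvtColor(im,cv2.COLOR_BGR2HSV))
C=lambda L,z:ray(c,np.array(L)/2.8+[85,80],z)*1000
b=C([(92,107),(427,80),(443,223),(120,247)],24); b=C([(92,107),(427,80),(443,223),(120,247)],.024)
print("bed",b.round(1),b.mean(0).round(1))
ax=(b[0]+b[3]-b[1]-b[2]); print("yaw",np.degrees(np.arctan2(ax[1],ax[0])), np.linalg.norm(ax)/2)
e=C([(775,27),(778,228)],.022); print("end",e.round(1),e.mean(0).round(1))
w=C([(530,103),(648,168)],.056); d=w[0]-w[1];print("wing",w.round(1),w.mean(0).round(1),np.degrees(np.arctan2(d[1],d[0])),np.linalg.norm(d))
print("front",C([(472,72),(490,220)],.046).round(1)); print("tab",C([(706,60),(709,205)],.042).round(1))
q=ray(c,[(440,65),(487,66),(467,206),(427,205)],.03)*1000; print("stone",q.round(1),q.mean(0))
m=((V>75)&(S>105)&((H<14)|(H>170))).astype(np.uint8); r=np.zeros_like(m); r[50:225,415:500]=1
print(rect(c,m*r,.03,300))
# in holder frame: bed centre offset along axis
u=ax/np.linalg.norm(ax); n=np.array([-u[1],u[0]])
for k,p in (("end",e.mean(0)),("wing",w.mean(0)),("front",C([(472,72),(490,220)],.046).mean(0)),("tab",C([(706,60),(709,205)],.042).mean(0))):
    print(k,(p-b.mean(0))@u,(p-b.mean(0))@n)
E
```

```text
bed [[549.1  81.4]
 [559.6 -52.7]
 [504.9 -55.6]
 [494.7  78.9]] [527.1  13. ]
yaw 94.40757272201768 134.69028588255446
end [[ 579.7 -189.7]
 [ 503.3 -193.8]] [ 541.5 -191.8]
wing [[ 548.5  -97.5]
 [ 526.  -140.6]] [ 537.3 -119. ] 62.43037534388253 48.62395652280257
front [[560.1 -74.9]
 [506.8 -79. ]]
tab [[ 565.1 -162.1]
 [ 512.7 -164.1]]
stone [[ 602.6 -270.5]
 [ 601.8 -320.1]
 [ 453.1 -317.5]
 [ 454.1 -270.3]] [ 527.91065227 -294.58843883]
[[np.float64(528.5), np.float64(-293.8), 147.3, 49.0, -1.6]]
end -205.27037901935745 1.334084360809255
wing -132.42392050204109 -0.012525230177193898
front -90.18885330640134 0.5762142877085256
tab -176.52537690818448 1.7724828618027513
```

```bash
python3 -m jog '[[[0,0,1,20,36,0,0],[0,0,0,20,36,20,0],[0,0,0,20,36,30,0],[0,0,0,20,37,30,0],[0,0,0,0,0,40,0],[0,0,0,0,0,40,0],[0,0,0,0,0,40,0],[0,0,0,0,0,30,0],[0,0,0,0,0,25,0],[0,0,0,0,0,15,0],[0,0,0,0,0,3,0],[0,0,0,0,0,0,0],[0,0,0,0,0,0,0.5],[0,0,0,0,0,0,0.6],[0,0,0,0,0,0,0.7],[0,0,0,0,0,0,0.7],[0,0,0,0,0,0,0.7],[0,0,0,0,0,0,0.7]]]' 80
```

```text
time: 3.23
position: [0.5167, -0.2798, 0.0181]
ee_rot: [3.14, -0.002, -0.017]
ft_force: [-2.5, -2.9, 13.6]
finger_gap: 0.048
gripper_force: 80.6
```

```bash
python3 - <<'E'
from h import *
im=capture("wrist");print(get_state()["torque"]); a=capture("top"); a=cv2.resize(a[150:330,260:500],None,fx=2,fy=2)
im=cv2.resize(im,(480,360)); o=np.zeros((720,480,3),np.uint8); o[:360]=im; o[360:]=a[:360,:480]
o=np.hstack([o[:360],o[360:]]); o=cv2.resize(o,(800,300)); cv2.imwrite("pics/g1.png",o)
E
```

```text
[-1.00497852  0.590195   -0.40040095]
```

View pics/g1.png

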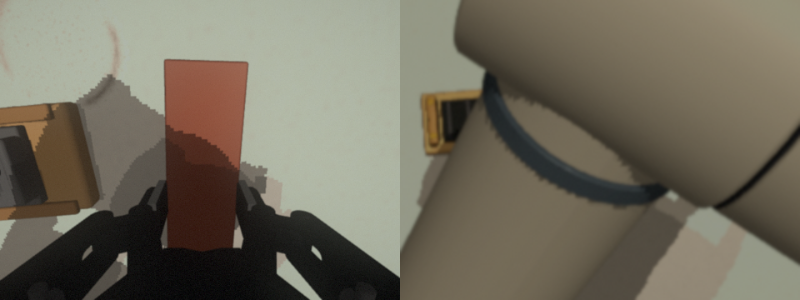

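Wrist half: the stone is between the fingers, red side up, with far-end corners at about (262,96) and (397,99) full-size. The rows were speed-limited, so the grasp is shallow and off-centre, and I'll regrip.

```bash
python3 - <<'E'
from h import *
s=get_state(); c=cam("wrist",s); q=ray(c,[(262,96),(397,99)],.03)*1000; print(q,s["position"],s["joint_positions"])
m=q.mean(0); d=q[1]-q[0]; n=np.array([d[1],-d[0]])/np.linalg.norm(d); print(np.linalg.norm(d),n,m+n*75,m-n*75)
E
```

```text
[[ 605.39828094 -258.31470891]
 [ 603.55915332 -307.39506099]] [ 0.51668017 -0.2798389   0.01810537] [-5.97775506e-01  7.16121164e-01  1.63069539e+00 -5.10026306e-04
  7.91694478e-01  9.90349861e-01]
49.11479767168898 [-0.99929867  0.03744549] [ 529.53131675 -280.04647327] [ 679.42611751 -285.66329663]
```

```bash
python3 -m jog '[[[0,0,0,0,0,0,0.1],[0,0,0,0,0,0,0.1],[0,0,0,0,0,0,0.1],[0,0,0,6,0,0,0.1],[0,0,0,6,0,4,0.1],[0,0,0,0,0,5,0.1],[0,0,0,0,0,3,0.1],[0,0,0,0,0,0,0.1],[0,0,0,0,0,0,0.1]]]'
```

```text
time: 4.08
position: [0.5275, -0.2789, 0.0038]
ee_rot: [-3.141, 0.001, -0.017]
ft_force: [-0.4, 0.3, -0.0]
finger_gap: 0.0771
gripper_force: 0.0
```

```bash
python3 -m jog '[[[0,0,0,0,0,0,0.7],[0,0,0,0,0,0,0.7],[0,0,0,0,0,0,0.7],[0,0,0,0,0,0,0.7],[0,0,0,0,0,0,0.7],[0,0,0,0,0,-8,0.7],[0,0,0,0,0,-25,0.7],[0,0,0,0,0,-25,0.7],[0,0,0,0,0,-25,0.7],[0,0,0,0,0,-25,0.7],[0,0,0,0,0,0,0.7]]]' 80
python3 - <<'E'
from h import *
s=get_state(); im=capture("wrist"); cv2.imwrite("pics/g2.png",im); print(s["position"],s["ee_rot"],s["torque"],s["joint_positions"])
E
```

```text
time: 5.0
position: [0.5296, -0.2803, 0.1172]
ee_rot: [3.138, -0.005, -0.017]
ft_force: [0.7, -2.0, -3.5]
finger_gap: 0.0485
gripper_force: 84.3
[ 0.52963887 -0.28033704  0.11724079] [ 3.13811843 -0.00536809 -0.0168556 ] [-0.08216097 -0.09910485  0.00341819] [-5.86414869e-01  5.83531878e-01  1.53980531e+00 -3.65682261e-05
  1.01186129e+00  1.00126567e+00]
```

View pics/g2.png

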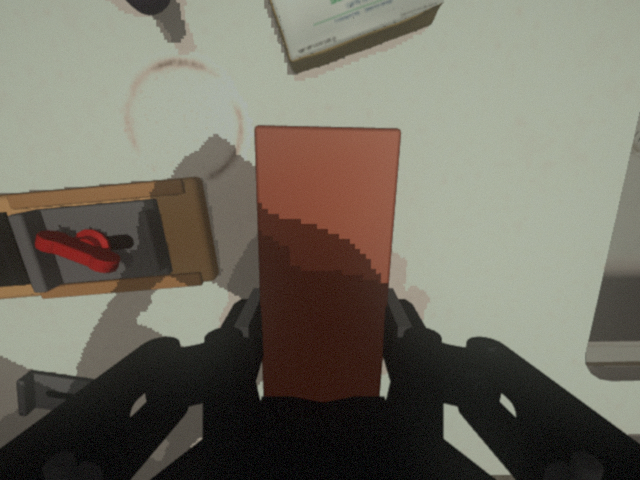

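The stone is held level, with far corners at (256,126) and (400,129) and sides reaching (263,395) and (381,395).

```bash
python3 - <<'E'
from h import *
s=get_state(); c=cam("wrist",s)
P=ray(c,[(256,126),(400,129),(263,395),(381,395)],.1435)*1000; 
for p in P: print((p-s["position"][:2]*1000).round(1))
print(s["position"],s["ee_rot"])
# nut / tab seen again
w=ray(c,[(37,240),(117,268)],.056)*1000;print("nut",w,w.mean(0)); e=ray(c,[(200,178),(216,277)],.022)*1000;print("end",e, e.mean(0))
print("tab top rear",ray(c,[(160,200),(170,276)],.042)*1000)
E
```

```text
[77.3 21.4]
[ 75.6 -25.4]
[-26.8  26. ]
[-27.7 -22.4]
[ 0.52892585 -0.27986216  0.11499087] [ 3.1392125  -0.00366507 -0.0168764 ]
nut [[ 547.15697991  -99.91452411]
 [ 527.66131496 -146.60082022]] [ 537.40914743 -123.25767216]
end [[ 581.13686405 -194.36784086]
 [ 507.18328911 -197.79443376]] [ 544.16007658 -196.08113731]
tab top rear [[ 569.00098597 -173.97621009]
 [ 516.23144791 -172.95636431]]
```

```bash
python3 -m jog '[[[0,0,0,-1,-20,-5,0.7],[0,0,0,-1,-40,0,0.7],[0,0,0,-1,-40,0,0.7],[0,0,0,-1,-40,0,0.7],[0,0,0,-1,-40,0,0.7],[0,0,0,-1,-40,0,0.7],[0,0,0,-1,-40,0,0.7],[0,0,0,0,-20,0,0.7],[0,0,-6.9,0,0,0,0.7],[0,0,-6.9,0,0,0,0.7],[0,0,-6.9,0,0,0,0.7],[0,0,-6.9,0,0,0,0.7],[0,0,-6.9,0,0,0,0.7],[0,0,-6.9,0,0,0,0.7],[0,0,-6.9,0,0,0,0.7],[0,0,-6.9,0,0,0,0.7],[0,0,-6.9,0,0,0,0.7],[0,0,-6.9,0,0,0,0.7]]]' && python3 -m jog '[[[0,0,-6.9,0,0,10,0.7],[0,0,-6.9,0,0,15,0.7],[0,0,-6.9,0,0,15,0.7],[0,0,-6.9,0,0,0,0.7],[0,0,0,0,0,0,0.7],[0,0,0,0,0,0,0.7]]]'
python3 - <<'E'
from h import *
s=get_state(); im=capture("wrist"); cv2.imwrite("pics/p1.png",im); print(s["position"],s["ee_rot"],s["time"]); import pickle; pickle.dump(s,open("p1.pkl","wb"))
E
```

```text
time: 6.55
position: [0.5248, 0.001, 0.1164]
ee_rot: [-3.14, 0.001, 1.193]
ft_force: [-0.1, 0.9, -3.5]
finger_gap: 0.0484
gripper_force: 84.6
time: 7.05
position: [0.5251, 0.001, 0.0768]
ee_rot: [-3.14, -0.0, 1.665]
ft_force: [0.0, 0.4, -2.9]
finger_gap: 0.0486
gripper_force: 84.4
[0.5250889  0.00095823 0.07676031] [-3.14026885e+00 -2.95456327e-04  1.66515061e+00] 7.05
```

View pics/p1.png

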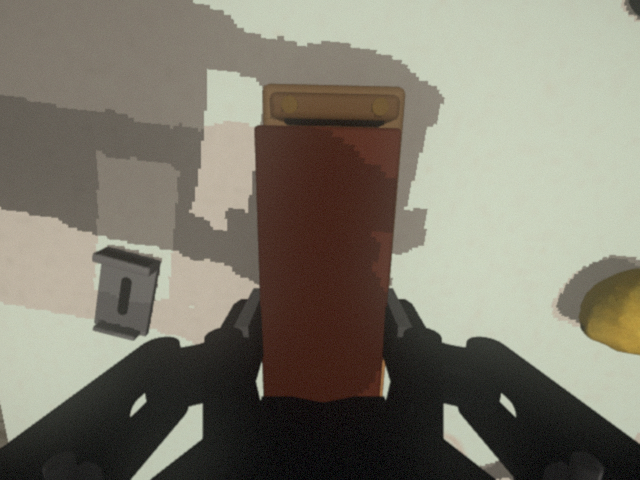

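The stone's end edge is at row 127, columns 256–402. Beyond it the fixed stop's top face spans rows 92–121, and the base's end is at row 86, columns 263–405.

```bash
python3 - <<'E'
from h import *
import pickle
s=pickle.load(open("p1.pkl","rb")); c=cam("wrist",s); t=s["position"][:2]*1000
yaw=np.radians(94.4);u=np.array([np.cos(yaw),np.sin(yaw)]);n=np.array([-u[1],u[0]])
for k,uv,z in (("stone",[(256,126),(402,129)],.103),("stopfront",[(272,121),(398,121)],.046),("base",[(263,86),(405,88)],.022)):
    P=ray(c,uv,z)*1000; m=P.mean(0); d=P[0]-P[1]; print(k,m.round(1),"along/lat from TCP",((m-t)@u).round(1),((m-t)@n).round(1),"yaw",np.degrees(np.arctan2(d[1],d[0]))-90, np.linalg.norm(d).round(1))
im=cv2.imread("pics/p1.png"); g=im[80:132,300].astype(int); print([(80+i,*v) for i,v in enumerate(g) if 112<=80+i<=130])
E
```

```text
stone [520.   78.5] along/lat from TCP 77.8 -0.9 yaw -265.7283662004993 48.3
stopfront [523.2  85.3] along/lat from TCP 84.3 -4.6 yaw -264.618350492381 61.8
base [521.4 104.5] along/lat from TCP 103.5 -4.3 yaw -265.36918628722145 77.3
[(112, np.int64(51), np.int64(74), np.int64(100)), (113, np.int64(52), np.int64(74), np.int64(97)), (114, np.int64(44), np.int64(69), np.int64(90)), (115, np.int64(51), np.int64(71), np.int64(93)), (116, np.int64(45), np.int64(63), np.int64(85)), (117, np.int64(45), np.int64(62), np.int64(78)), (118, np.int64(38), np.int64(53), np.int64(65)), (119, np.int64(31), np.int64(38), np.int64(42)), (120, np.int64(40), np.int64(46), np.int64(48)), (121, np.int64(32), np.int64(35), np.int64(40)), (122, np.int64(33), np.int64(36), np.int64(41)), (123, np.int64(33), np.int64(40), np.int64(43)), (124, np.int64(35), np.int64(40), np.int64(48)), (125, np.int64(37), np.int64(45), np.int64(59)), (126, np.int64(41), np.int64(50), np.int64(76)), (127, np.int64(34), np.int64(44), np.int64(71)), (128, np.int64(39), np.int64(49), np.int64(73)), (129, np.int64(36), np.int64(47), np.int64(71)), (130, np.int64(38), np.int64(47), np.int64(73))]
```

```bash
python3 -m jog '[[[0,0,0,1,1.7,5,0.7],[0,0,0,0,1.7,12,0.7],[0,0,0,0,0,15,0.7],[0,0,0,0,0,10,0.7],[0,0,0,0,0,4,0.7],[0,0,0,0,0,1,0.7],[0,0,0,0,0,0,0.7],[0,0,0,0,0,0,0.7]]]'
```

```text
time: 7.77
position: [0.5292, 0.0023, 0.0308]
ee_rot: [3.141, 0.0, 1.669]
ft_force: [0.4, 0.2, -3.5]
finger_gap: 0.0485
gripper_force: 84.3
```

```bash
python3 -m jog '[[[0,0,0,0,0,1,0.7],[0,0,0,0,0,1,0.7],[0,0,0,0,0,0,0.7],[0,0,0,0,0,0,0.7]]]'
```

```text
time: 8.1
position: [0.5293, 0.0022, 0.0289]
ee_rot: [3.141, 0.0, 1.669]
ft_force: [-0.9, 0.4, 6.5]
finger_gap: 0.0485
gripper_force: 85.5
```

```bash
python3 -m jog '[[[0,0,0,0,0,0,0.2],[0,0,0,0,0,0,0.2],[0,0,0,0,0,0,0.2],[0,0,0,0,0,0,0.2],[0,0,0,0,0,-10,0.2],[0,0,0,0,0,-35,0.2],[0,0,0,0,0,-35,0.2],[0,0,1.2,0,-1.4,0,0.5],[0,0,0,-39,0,0,1],[0,0,0,-39,0,0,1],[0,0,0,-39,0,0,1],[0,0,0,-39,0,0,1],[0,0,0,-39,0,0,1],[0,0,0,0,0,0,1],[0,0,0,0,0,0,1]]]' 60
python3 - <<'E'
from h import *
s=get_state(); im=capture("wrist"); cv2.imwrite("pics/q1.png",im); print(s["position"],s["ee_rot"],s["time"]); import pickle; pickle.dump(s,open("q1.pkl","wb"))
E
```

```text
time: 9.35
position: [0.5426, -0.1944, 0.1089]
ee_rot: [3.141, 0.0, 1.645]
ft_force: [-0.3, 0.9, -0.1]
finger_gap: 0.0003
gripper_force: 0.0
[ 0.54261909 -0.19438138  0.10890553] [3.14084578e+00 4.63343715e-04 1.64499832e+00] 9.35
```

View pics/q1.png

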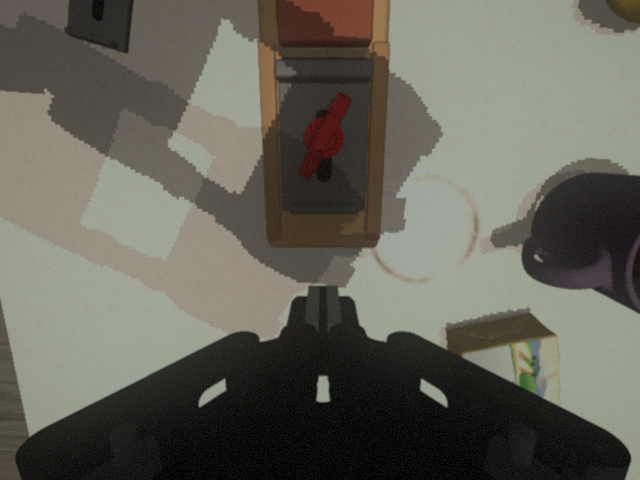

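The stone lies centred on the bed with its rear edge at row 47. The stop's wall top is at rows 58–80, the tab's rear edge at row 213 (columns 285–365), and the nut's wings run (345,95)–(306,178).

```bash
python3 - <<'E'
from h import *
import pickle
s=pickle.load(open("q1.pkl","rb")); c=cam("wrist",s); t=s["position"][:2]*1000
yaw=np.radians(94.4);u=np.array([np.cos(yaw),np.sin(yaw)]);n=np.array([-u[1],u[0]])
for k,uv,z in (("stone rear top",[(282,41),(372,41)],.054),("stone rear bottom",[(282,47),(372,47)],.024),("stopfront",[(276,59),(372,59)],.046),("tab",[(285,213),(365,212)],.042),("end",[(267,246),(380,246)],.022),("wing",[(343,95),(307,178)],.056),("collar",[(323,137)]*2,.046)):
    P=ray(c,uv,z)*1000; m=P.mean(0); d=P[0]-P[1]; print(k,m.round(1),"along/lat",((m-t)@u).round(1),((m-t)@n).round(1),"yaw",np.degrees(np.arctan2(d[1],d[0])).round(1), np.linalg.norm(d).round(1))
E
```

```text
stone rear top [535.6 -69. ] along/lat 125.6 -2.7 yaw -175.8 47.3
stone rear bottom [535.6 -63.9] along/lat 130.6 -3.0 yaw -175.8 54.8
stopfront [534.6 -75.7] along/lat 118.9 -1.1 yaw -175.8 53.3
tab [ 541.7 -162.4] along/lat 32.0 -1.6 yaw -175.0 51.1
end [ 542.9 -190.5] along/lat 3.9 -0.6 yaw -175.8 81.3
wing [ 537.9 -117.6] along/lat 76.9 -1.2 yaw 69.8 48.6
collar [ 537.1 -116.8] along/lat 77.7 -0.4 yaw 0.0 0.0
```

```bash
python3 -m jog '[[[0,0,0,0,1,20,1],[0,0,0,0,0,30,1],[0,0,0,0,0,20,1],[0,0,0,0,0,8,1],[0,0,0,0,0,0,1],[0,0,0,6,0,0,1],[0,0,0,6,0,0,1],[0,0,0,3,0,0,1],[0,0,0,0,0,0,1],[0,0,0,0,0,0,1]]]' && python3 -m jog '[[[0,0,0,1,0,0,1],[0,0,0,1,0,0,1],[0,0,0,1,0,0,1],[0,0,0,1,0,0,1],[0,0,0,0,0,0,1]]]' && python3 -m jog '[[[0,0,0,1,0,0,1],[0,0,0,1,0,0,1],[0,0,0,1,0,0,1],[0,0,0,0,0,0,1]]]'
```

```text
time: 10.23
position: [0.5428, -0.177, 0.0311]
ee_rot: [3.141, 0.001, 1.649]
ft_force: [0.4, -0.3, -0.6]
finger_gap: -0.0
gripper_force: 0.0
time: 10.65
position: [0.5423, -0.1733, 0.0304]
ee_rot: [3.141, 0.0, 1.648]
ft_force: [0.0, -2.5, 0.3]
finger_gap: 0.0002
gripper_force: 0.8
time: 10.98
position: [0.5418, -0.1701, 0.0303]
ee_rot: [-3.142, -0.0, 1.648]
ft_force: [0.2, -1.2, 0.6]
finger_gap: -0.0003
gripper_force: 0.5
```

```bash
for i in 1; do :; done; python3 -m jog '[[[0,0,0,0.7,0,0,1],[0,0,0,0.7,0,0,1],[0,0,0,0.6,0,0,1]]]' && python3 -m jog '[[[0,0,0,0.7,0,0,1],[0,0,0,0.7,0,0,1],[0,0,0,0.6,0,0,1]]]'
```

```text
time: 11.23
position: [0.5417, -0.1683, 0.0303]
ee_rot: [3.142, 0.0, 1.648]
ft_force: [-0.4, -3.0, 0.7]
finger_gap: 0.0003
gripper_force: 1.9
time: 11.48
position: [0.5416, -0.1662, 0.0303]
ee_rot: [3.142, -0.0, 1.648]
ft_force: [0.8, -3.3, 0.5]
finger_gap: 0.0
gripper_force: 1.9
```

```bash
python3 -m jog '[[[0,0,0,0.5,0,0,1],[0,0,0,0.5,0,0,1]]]' && python3 -m jog '[[[0,0,0,0.5,0,0,1],[0,0,0,0.5,0,0,1]]]'
```

```text
time: 11.65
position: [0.5416, -0.1657, 0.0304]
ee_rot: [3.141, 0.001, 1.648]
ft_force: [-0.8, -12.4, -1.5]
finger_gap: -0.0002
gripper_force: 6.1
time: 11.82
position: [0.5419, -0.1656, 0.0305]
ee_rot: [3.141, 0.002, 1.649]
ft_force: [-2.1, -20.6, -2.1]
finger_gap: 0.0001
gripper_force: 10.0
```

```bash
python3 -m jog '[[[0,0,0,-4,0,0,1],[0,0,0,-6,0,0,1],[0,0,0,0,0,-30,1],[0,0,0,0,0,-40,1],[0,0,0,0,0,-40,1],[0,0,0,35,0,0,1],[0,0,0,35,0,0,1],[0,0,0,35,0,0,1],[0,0,0,35,0,0,1],[0,0,0,35,0,0,1],[0,0,0,0,0,0,1],[0,0,0,0,0,0,1]]]'
python3 - <<'E'
from h import *
s=get_state(); im=capture("wrist"); cv2.imwrite("pics/r1.png",im); print(s["position"],s["ee_rot"],s["time"]); import pickle; pickle.dump(s,open("r1.pkl","wb"))
cv2.imwrite("pics/r1c.png",cv2.convertScaleAbs(cv2.resize(im[60:260,200:460],None,fx=3,fy=3,interpolation=cv2.INTER_CUBIC),alpha=1.8,beta=10))
E
```

```text
time: 12.82
position: [0.5282, 0.0019, 0.1403]
ee_rot: [-3.141, -0.001, 1.651]
ft_force: [0.8, -0.6, -0.1]
finger_gap: 0.0004
gripper_force: 0.0
[0.528178   0.0019067  0.14032462] [-3.14093454e+00 -5.16559354e-04  1.65111743e+00] 12.8167
```

View pics/r1c.png

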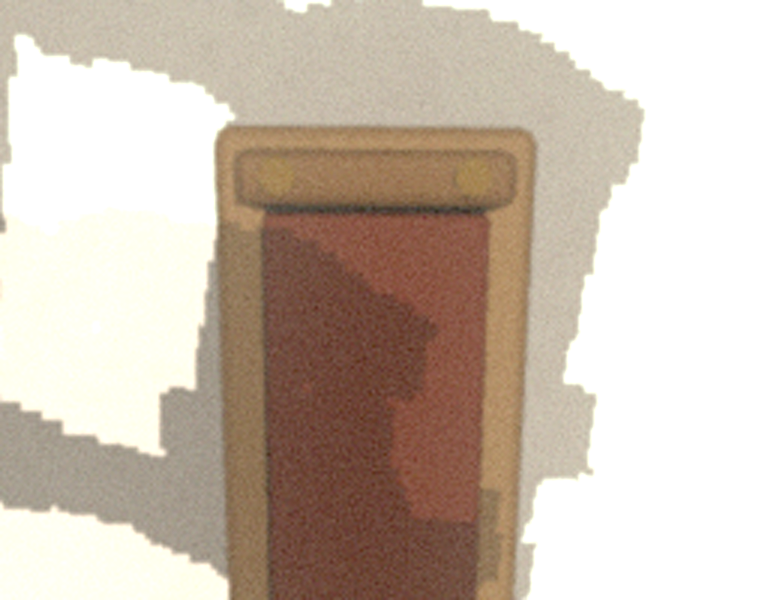

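The crop shows the stone's end (row ~212) flush against the fixed stop's front edge (row ~207), square and centred. It is home, so the nut comes next.

```bash
python3 -m jog '[[[0,0,0,-20,0,-5,0.6],[0,0,0,-40,0,0,0.6],[0,0,0,-40,0,0,0.6],[0,0,0,-20.5,0,0,0.6],[0,0,-6.9,0,0,0,0.6],[0,0,-6.9,0,0,0,0.6],[0,0,-6.9,0,0,0,0.6],[0,0,-6.9,0,0,0,0.6],[0,0,-6.9,0,0,0,0.6],[0,0,-6.9,0,0,0,0.6],[0,0,-6.9,0,0,0,0.6],[0,0,-6.9,0,0,0,0.6],[0,0,-6.9,0,0,0,0.6],[0,0,-6.9,0,0,0,0.6],[0,0,-6.9,0,0,0,0.6]]]' 60 && python3 -m jog '[[[0,0,-6.9,0,0,0,0.6],[0,0,-6.9,0,0,0,0.6],[0,0,-6.9,0,0,0,0.6],[0,0,-6.9,0,0,0,0.6],[0,0,-6.9,0,0,0,0.6],[0,0,-6.9,0,0,0,0.6],[0,0,-6.9,0,0,0,0.6],[0,0,-6.9,0,0,0,0.6],[0,0,-6.9,0,0,0,0.6],[0,0,-6.9,0,0,0,0.6],[0,0,-6.9,0,0,0,0.6],[0,0,0,0,0,0,0.6],[0,0,0,0,0,0,0.6]]]'; python3 -c "
from bench import *
print(get_state()['joint_positions'],get_state()['position'])"
```

```text
time: 14.12
position: [0.5378, -0.1213, 0.1452]
ee_rot: [3.142, -0.0, 2.977]
ft_force: [1.0, 1.0, -0.1]
finger_gap: 0.0339
gripper_force: 0.0
time: 15.2
position: [0.5378, -0.1209, 0.1452]
ee_rot: [3.141, -0.0, -1.991]
ft_force: [0.5, -0.6, -0.6]
finger_gap: 0.0344
gripper_force: 0.0
[-3.29491302e-01  4.92928330e-01  1.62929769e+00  5.07666921e-06
  1.01960222e+00 -3.05113689e+00] [ 0.53779268 -0.12091189  0.1452378 ]
```

```bash
python3 - <<'E'
from h import *
s=get_state(); im=capture("wrist"); cv2.imwrite("pics/n1.png",im); c=cam("wrist",s)
e=proj(c,[[.5377,-.1176,.056],[.5379+.01,-.1176+.022,.056]]); print(e)
H,S,V=cv2.split(cv2.cvtColor(im,cv2.COLOR_BGR2HSV)); m=((S>170)&((H<10)|(H>170))&(V>40)).astype(np.uint8)
m[:, :200]=0
for k in cv2.findContours(m,cv2.RETR_EXTERNAL,cv2.CHAIN_APPROX_NONE)[0]:
    if cv2.contourArea(k)>60: print(cv2.boundingRect(k),cv2.minAreaRect(k))
print(rect(c,m,.056,60),s["position"])
E
```

```text
[[323.85959628 251.72672509]
 [323.3764547  282.58218821]]
(320, 258, 11, 24) ((325.0, 269.5), (23.0, 10.0), 90.0)
(312, 233, 28, 29) ((328.020263671875, 249.12835693359375), (20.45958709716797, 28.94566535949707), 54.46232223510742)
[[np.float64(542.6), np.float64(-104.6), 18.1, 7.5, 65.8], [np.float64(534.0), np.float64(-118.1), 21.3, 15.4, 12.4]] [ 0.53779268 -0.12091189  0.1452378 ]
```

View pics/n1.png

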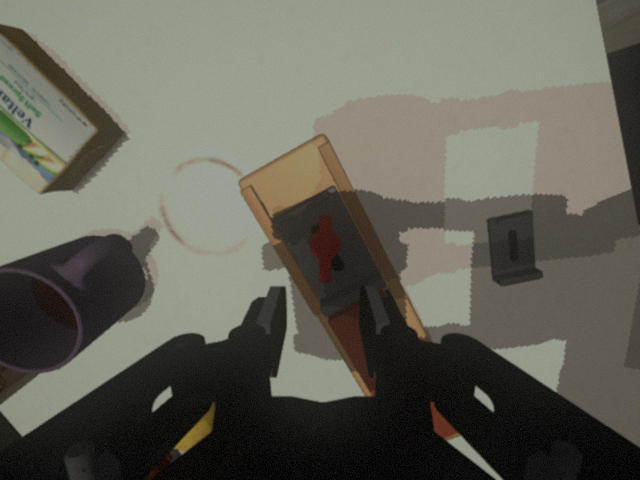

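The wing runs (324,215)–(326,283), aligned with the tool and midway where predicted. Descending.

```bash
python3 -m jog '[[[0,0,0,-2,1.2,25,0.6],[0,0,0,0,0,35,0.6],[0,0,0,0,0,28,0.6],[0,0,0,0,0,12,0.6],[0,0,0,0,0,3,0.6],[0,0,0,0,0,0,0.6],[0,0,0,0,0,0,0.6]]]' && python3 -m jog '[[[0,0,0,0,0,0,0.8],[0,0,0,0,0,0,1],[0,0,0,0,0,0,1],[0,0,0,0,0,0,1],[0,0,0,0,0,0,1]]]' 60; python3 -c "
from bench import *
s=get_state();print(s['torque'],s['ft_force'],s['joint_positions'])"
```

```text
time: 15.83
position: [0.5381, -0.1179, 0.0431]
ee_rot: [-3.141, 0.0, -1.987]
ft_force: [0.2, 0.3, 0.0]
finger_gap: 0.0342
gripper_force: 0.0
time: 16.25
position: [0.5378, -0.1176, 0.0434]
ee_rot: [-3.141, 0.0, -1.986]
ft_force: [-3.9, 0.6, 9.6]
finger_gap: 0.0068
gripper_force: 61.9
[ 0.15669067  0.56151205 -0.11763215] [-3.87644805  0.57617699  9.63447433] [-3.23816241e-01  6.44066308e-01  1.71165522e+00  8.74013722e-05
  7.84903734e-01 -3.05019412e+00]
```

```bash
cat > t.sh <<'E'
python3 -c "
from bench import *
s=get_state();print(s['torque'].round(3),s['ft_force'].round(1),s['joint_positions'][5].round(3),s['position'].round(4),s['finger_gap'])"
E
python3 -m jog '[[[0,0,6.9,0,0,0.2,1],[0,0,6.9,0,0,0.2,1],[0,0,6.9,0,0,0.2,1],[0,0,6.9,0,0,0.2,1],[0,0,6.9,0,0,0.2,1],[0,0,6.9,0,0,0.2,1],[0,0,0,0,0,0,1],[0,0,0,0,0,0,1],[0,0,0,0,0,0,1]]]' 60; sh t.sh
python3 -m jog '[[[0,0,5,0,0,0.2,1],[0,0,5,0,0,0.2,1],[0,0,5,0,0,0.2,1],[0,0,0,0,0,0,1],[0,0,0,0,0,0,1],[0,0,0,0,0,0,1]]]'; sh t.sh
```

```text
time: 17.0
position: [0.538, -0.1178, 0.0423]
ee_rot: [-3.14, 0.001, -2.708]
ft_force: [-3.2, -1.2, 9.8]
finger_gap: 0.0069
gripper_force: 61.8
[-0.217  0.506 -0.064] [-3.2 -1.2  9.8] -2.328 [ 0.538  -0.1178  0.0423] 0.0069400216082917375
time: 17.5
position: [0.538, -0.1179, 0.0418]
ee_rot: [-3.141, 0.001, -2.97]
ft_force: [-3.2, -1.1, 12.3]
finger_gap: 0.0071
gripper_force: 62.1
[-0.323  0.684  0.062] [-3.2 -1.1 12.3] -2.066 [ 0.538  -0.1179  0.0418] 0.007144066502610781
```

```bash
python3 -m jog '[[[0,0,5,0,0,0,1],[0,0,5,0,0,0,1],[0,0,5,0,0,0.1,1],[0,0,0,0,0,0,1],[0,0,0,0,0,0,1],[0,0,0,0,0,0,1]]]'>/dev/null; sh t.sh
python3 -m jog '[[[0,0,5,0,0,0.1,1],[0,0,5,0,0,0.1,1],[0,0,5,0,0,0.1,1],[0,0,0,0,0,0,1],[0,0,0,0,0,0,1],[0,0,0,0,0,0,1]]]'>/dev/null; sh t.sh
python3 -m jog '[[[0,0,0,0,0,0,1],[0,0,0,0,0,0,1],[0,0,0,0,0,0,1]]]'>/dev/null; sh t.sh
```

```text
[-0.56   0.606  0.043] [-3.3 -2.7  8. ] -1.804 [ 0.538  -0.118   0.0415] 0.007241036295100883
[-0.755  0.572  0.08 ] [-2.9 -4.4  5.5] -1.542 [ 0.5379 -0.1181  0.0412] 0.0072014411765525645
[-0.758  0.541  0.067] [-3.5 -4.1  6.4] -1.542 [ 0.5379 -0.1181  0.0412] 0.007192987938216524
```

```bash
for i in 1; do
python3 -m jog '[[[0,0,5,0,0,0.1,1],[0,0,5,0,0,0.15,1],[0,0,5,0,0,0.15,1],[0,0,0,0,0,0,1],[0,0,0,0,0,0,1],[0,0,0,0,0,0,1]]]'>/dev/null; sh t.sh
python3 -m jog '[[[0,0,5,0,0,0.1,1],[0,0,5,0,0,0.15,1],[0,0,5,0,0,0.15,1],[0,0,0,0,0,0,1],[0,0,0,0,0,0,1],[0,0,0,0,0,0,1]]]'>/dev/null; sh t.sh
python3 -m jog '[[[0,0,5,0,0,0.1,1],[0,0,5,0,0,0.15,1],[0,0,5,0,0,0.15,1],[0,0,0,0,0,0,1],[0,0,0,0,0,0,1],[0,0,0,0,0,0,1]]]'>/dev/null; sh t.sh; done
```

```text
[-0.839  0.688  0.081] [-4.4 -4.9  7.1] -1.281 [ 0.5379 -0.1182  0.0408] 0.00748288887869651
[-0.888  0.913  0.089] [-5.6 -5.6 10.7] -1.019 [ 0.5379 -0.1182  0.0406] 0.007012351992085485
[-0.721  1.031  0.161] [-4.7 -3.9 13.1] -0.757 [ 0.5378 -0.1183  0.0403] 0.007118343351262959
```

```bash

python3 -m jog '[[[0,0,5,0,0,0,1],[0,0,5,0,0,0,1],[0,0,5,0,0,0.1,1],[0,0,0,0,0,0,1],[0,0,0,0,0,0,1],[0,0,0,0,0,0,1]]]'>/dev/null; sh t.sh
python3 -m jog '[[[0,0,5,0,0,0.1,1],[0,0,5,0,0,0.1,1],[0,0,5,0,0,0.1,1],[0,0,0,0,0,0,1],[0,0,0,0,0,0,1],[0,0,0,0,0,0,1]]]'>/dev/null; sh t.sh
```

```text
[-1.049  1.009  0.278] [-5.7 -6.3 11.4] -0.495 [ 0.5377 -0.1183  0.0401] 0.00702382415924619
[-0.937  1.248  0.367] [-6.9 -6.  15.5] -0.234 [ 0.5377 -0.1183  0.0399] 0.00697353240018643
```

```bash

python3 -m jog '[[[0,0,5,0,0,0,1],[0,0,5,0,0,0,1],[0,0,5,0,0,0.1,1],[0,0,0,0,0,0,1],[0,0,0,0,0,0,1],[0,0,0,0,0,0,1]]]'>/dev/null; sh t.sh
python3 -m jog '[[[0,0,4,0,0,0,1],[0,0,4,0,0,0.1,1],[0,0,3,0,0,0.1,1],[0,0,0,0,0,0,1],[0,0,0,0,0,0,1],[0,0,0,0,0,0,1],[0,0,0,0,0,0,1]]]'>/dev/null; sh t.sh
```

```text
[-1.065  1.439  0.329] [-7.8 -7.  15.3] 0.028 [ 0.5376 -0.1183  0.0398] 0.007147699432358042
[-1.148  1.626  0.485] [-8.1 -6.3 18.5] 0.22 [ 0.5374 -0.1183  0.0396] 0.006868882790108922
```

```bash
for i in 1 2 3 4; do python3 -m jog '[[[0,0,0,0,0,0,1]]]'>/dev/null; sh t.sh; done
```

```text
[-1.132  1.528  0.479] [-9.  -6.6 17.8] 0.22 [ 0.5374 -0.1183  0.0397] 0.007093467985439275
[-1.163  1.529  0.496] [-8.6 -5.8 17.9] 0.22 [ 0.5374 -0.1183  0.0397] 0.0073936735728864006
[-1.114  1.55   0.484] [-9.8 -6.6 17.9] 0.22 [ 0.5374 -0.1183  0.0397] 0.007235569498037581
[-1.137  1.582  0.469] [-9.3 -5.2 18.5] 0.22 [ 0.5374 -0.1183  0.0396] 0.006825399538430868
```

```bash
python3 -m jog '[[[0,0,0,-0.4,-0.2,-0.6,1],[0,0,0,0,0,0,1],[0,0,0,0,0,0,1]]]'; sh t.sh;  python3 -m jog '[[[0,0,0,-0.4,-0.2,-0.6,1],[0,0,0,0,0,0,1],[0,0,0,0,0,0,1]]]'>/dev/null; sh t.sh
```

```text
time: 22.92
position: [0.5374, -0.1182, 0.0397]
ee_rot: [3.141, 0.0, 1.027]
ft_force: [-4.9, -5.7, 10.7]
finger_gap: 0.0073
gripper_force: 62.2
[-0.92   0.955  0.497] [-4.9 -5.7 10.7] 0.219 [ 0.5374 -0.1182  0.0397] 0.0073296226854001716
[-0.502 -0.1    0.49 ] [ 1.2 -1.2  4.4] 0.219 [ 0.5373 -0.1183  0.0398] 0.0069189883617086995
```

```bash
python3 -m jog '[[[0,0,4,0,0,0,1],[0,0,4,0,0,0.1,1],[0,0,4,0,0,0.1,1],[0,0,0,0,0,0,1],[0,0,0,0,0,0,1],[0,0,0,0,0,0,1],[0,0,0,0,0,0,1]]]'>/dev/null; sh t.sh; python3 -m jog '[[[0,0,0,0,0,0,1]]]'>/dev/null; sh t.sh
```

```text
[-0.76   0.441  0.588] [-1.7 -4.7  6.3] 0.428 [ 0.5372 -0.1183  0.0397] 0.00718569521882311
[-0.508  0.313  0.558] [-2.4 -2.   6.6] 0.428 [ 0.5372 -0.1183  0.0397] 0.007043488849982647
```

```bash
python3 -m jog '[[[0,0,4,0,0,0,1],[0,0,0,0,0,0,1],[0,0,0,0,0,0,1],[0,0,0,0,0,0,1]]]'>/dev/null; sh t.sh; python3 -m jog '[[[0,0,0,0,0,0,1]]]'>/dev/null; sh t.sh
```

```text
[-0.554  0.455  0.587] [-2.9 -3.   6.6] 0.498 [ 0.5372 -0.1183  0.0397] 0.007072709775757463
[-0.553  0.404  0.66 ] [-1.5 -2.5  5.7] 0.498 [ 0.5372 -0.1183  0.0397] 0.006991005060064671
```

```bash
python3 -m jog '[[[0,0,0,0,0,0,0.75],[0,0,0,0,0,0,0.75],[0,0,0,0,0,0,0.75],[0,0,0,0,0,0,0.75]]]'; sh t.sh; python3 -m jog '[[[0,0,0,0,0,-10,0.75],[0,0,0,0,0,-35,0.75],[0,0,0,0,0,-35,0.75],[0,0,0,0,0,-20,0.75],[0,0,0,0,0,0,0.75],[0,0,0,0,0,0,0.75]]]'; python3 - <<'E'
from h import *
s=get_state(); im=capture("wrist"); cv2.imwrite("pics/f1.png",im); c=cam("wrist",s)
H,S,V=cv2.split(cv2.cvtColor(im,cv2.COLOR_BGR2HSV)); m=((S>165)&((H<10)|(H>170))&(V>40)).astype(np.uint8)
print(s["torque"].round(3),rect(c,m,.05,60),proj(c,[[.5377,-.118,.05]]))
for k in cv2.findContours(m,cv2.RETR_EXTERNAL,cv2.CHAIN_APPROX_NONE)[0]:
    if cv2.contourArea(k)>60: print(cv2.boundingRect(k))
E
```

```text
time: 24.58
position: [0.5369, -0.118, 0.0392]
ee_rot: [-3.141, -0.0, 0.747]
ft_force: [0.2, -0.3, -0.4]
finger_gap: 0.0209
gripper_force: 0.0
[ 0.019 -0.031  0.011] [ 0.2 -0.3 -0.4] 0.498 [ 0.5369 -0.118   0.0392] 0.020893651985552684
time: 25.08
position: [0.5376, -0.1182, 0.141]
ee_rot: [3.139, -0.001, 0.748]
ft_force: [0.0, 0.1, -0.9]
finger_gap: 0.0214
gripper_force: 0.0
[0.038 0.024 0.   ] [[np.float64(541.0), np.float64(-113.4), 42.5, 21.5, 75.4]] [[323.33131822 248.7980274 ]]
(307, 214, 30, 59)
```

```bash
python3 - <<'E'
from h import *
im=cv2.imread("pics/f1.png"); s=get_state(); c=cam("wrist",s)
H,S,V=cv2.split(cv2.cvtColor(im,cv2.COLOR_BGR2HSV)); m=((S>150)&((H<10)|(H>170))&(V>35))
for r in range(208,284,5):
    x=np.where(m[r,290:350])[0]+290; print(r,(x.min(),x.max(),len(x)) if len(x) else None)
E
```

```text
208 None
213 None
218 (np.int64(307), np.int64(318), 11)
223 (np.int64(307), np.int64(319), 13)
228 (np.int64(309), np.int64(328), 20)
233 (np.int64(310), np.int64(333), 21)
238 (np.int64(308), np.int64(336), 24)
243 (np.int64(308), np.int64(336), 29)
248 (np.int64(308), np.int64(335), 25)
253 (np.int64(313), np.int64(331), 19)
258 (np.int64(321), np.int64(331), 11)
263 (np.int64(322), np.int64(332), 10)
268 (np.int64(323), np.int64(334), 10)
273 (np.int64(325), np.int64(335), 8)
278 None
283 None
```

The wing lags the tool by about 18°, either spring-back or pad slip. I'll regrip aligned with it and feel again.

```bash
python3 -m jog '[[[0,0,-6,0,0,0,0.65],[0,0,-6,0,0,0,0.65],[0,0,-6,0,0,10,0.65],[0,0,0,0,0,35,0.65],[0,0,0,0,0,35,0.65],[0,0,0,0,0,15,0.65],[0,0,0,0,0,5,0.65],[0,0,0,0,0,0,0.65],[0,0,0,0,0,0,0.65],[0,0,0,0,0,0,0.65]]]'; sh t.sh; python3 -m jog '[[[0,0,0,0,0,0,1],[0,0,0,0,0,0,1],[0,0,0,0,0,0,1],[0,0,0,0,0,0,1],[0,0,0,0,0,0,1]]]' 90; sh t.sh;python3 -m jog '[[[0,0,0,0,0,0,1],[0,0,0,0,0,0,1]]]'; sh t.sh
```

```text
time: 25.97
position: [0.5375, -0.1183, 0.0403]
ee_rot: [3.14, -0.0, 1.062]
ft_force: [-0.4, 0.5, -0.8]
finger_gap: 0.0302
gripper_force: 0.0
[ 0.014  0.004 -0.055] [-0.4  0.5 -0.8] 0.184 [ 0.5375 -0.1183  0.0403] 0.030203238109249107
time: 26.38
position: [0.5375, -0.1183, 0.0405]
ee_rot: [3.14, -0.0, 1.063]
ft_force: [-1.8, 0.1, 10.6]
finger_gap: 0.0061
gripper_force: 87.4
[-0.062  0.272  0.553] [-1.8  0.1 10.6] 0.184 [ 0.5375 -0.1183  0.0405] 0.006066365545430454
time: 26.55
position: [0.5375, -0.1182, 0.0405]
ee_rot: [3.14, -0.0, 1.062]
ft_force: [-1.2, 1.8, 10.9]
finger_gap: 0.0062
gripper_force: 87.3
[0.415 0.194 0.623] [-1.2  1.8 10.9] 0.184 [ 0.5375 -0.1182  0.0405] 0.006164279280831218
```

```bash
for i in 1 2 3; do python3 -m jog '[[[0,0,0,0,0,0,1]]]'>/dev/null; sh t.sh; done; python3 -m jog '[[[0,0,0,0,0,0,0.7],[0,0,0,0,0,0,0.7],[0,0,0,0,0,0,0.7],[0,0,0,0,0,0,0.7],[0,0,0,0,0,-10,0.7],[0,0,0,0,0,-35,0.7],[0,0,0,0,0,-35,0.7],[0,0,0,0,0,-35,0.7],[0,0,0,0,0,0,0.7],[0,0,0,0,0,0,0.7]]]'; python3 - <<'E'
from h import *
s=get_state(); im=capture("wrist"); cv2.imwrite("pics/f2.png",im); c=cam("wrist",s); print(s["torque"].round(3))
H,S,V=cv2.split(cv2.cvtColor(im,cv2.COLOR_BGR2HSV)); m=((S>150)&((H<10)|(H>170))&(V>35))
for r in range(208,284,6):
    x=np.where(m[r,290:350])[0]+290; print(r,(x.min(),x.max()) if len(x) else None,end=";")
E
```

```text
[0.045 0.22  0.597] [-2.2  2.1 10.5] 0.184 [ 0.5376 -0.1181  0.0405] 0.005913661894004479
[0.356 0.091 0.7  ] [-1.5  2.4 10.4] 0.184 [ 0.5375 -0.1182  0.0405] 0.006153131815903203
[0.089 0.286 0.601] [-0.9  1.  11.6] 0.184 [ 0.5375 -0.1182  0.0405] 0.006263885788481939
time: 27.63
position: [0.538, -0.1184, 0.1569]
ee_rot: [3.137, -0.001, 1.062]
ft_force: [-0.6, 0.1, 0.0]
finger_gap: 0.0254
gripper_force: 0.0
[-0.028 -0.009 -0.002]
208 None;214 (np.int64(312), np.int64(322));220 (np.int64(314), np.int64(323));226 (np.int64(312), np.int64(331));232 (np.int64(309), np.int64(334));238 (np.int64(308), np.int64(334));244 (np.int64(310), np.int64(332));250 (np.int64(318), np.int64(327));256 (np.int64(318), np.int64(326));262 (np.int64(319), np.int64(329));268 (np.int64(321), np.int64(327));274 None;280 None;
```

```bash
python3 -c "
from bench import *
print(finish_job())"
```

```text
the job is handed in; nothing more can be done
None
```

I handed the job in after about 28 s of robot time. The stone lies red side up on the bed, and the camera showed it flush against the fixed stop. The wing nut held about 0.6 Nm, and I saw the wing spring back about 7° when I let go. I did not check the stop for play after tightening.

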